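# Snap the coffee box lid shut all round

## Robot

A 6-joint arm with a two-finger parallel gripper is mounted at the origin on the work surface. World frame = base frame: x ahead of the robot, y to its left, z up, the work surface at z = 0. Lengths are in m, angles in rad, forces in N, time in s.
With the tool pointing down it reaches from about 0.35 to 0.775 m from the base axis. Payload 7.3 kg.
Tool frame: the origin (TCP) lies at the very end of the fingers, on their centre line; the grasp point (between the pads) lies 19 mm behind it (robot.tcp_to_grasp is the distance from the TCP to the grasp point, in m); z points along the fingers, y is the direction in which the jaws open and shut (so a half turn about z gives the same grasp; the last joint's range is limited). The gripper opens to 92 mm and grips with 3 to 60 N. Pads are 19 mm wide; open, the fingers measure 130 mm over their backs; the gripper's body (75 mm by 190 mm) begins 47 mm behind the grasp point.
Start: joints at [0.956, 0.342, 1.524, -0, 1.275, -0.146], TCP at [0.237, 0.468, 0.227] pointing down, gripper open.
Joint ranges: [-2.53, 2.53], [-0.77, 2.02], [0.04, 2.7], [-1, 4.14], [0.28, 2.66], [-3.11, 3.11]. Speed limits (rad/s): [2.57, 2.57, 3.14, 3.14, 3.14, 3.14].

## Interface

Orientations are given as [roll, pitch, yaw] about the fixed x, y, z axes, in that order (R = Rz(yaw) Ry(pitch) Rx(roll)).
In Python, from cell import robot gives the robot as it stands.
- The arm moves only by the tool arm_command, never from a script. Its argument "motion" is a list that holds one entry, the list of rows, each a list of 7 numbers: the turn, a rotation vector about the tool's x, y, z in units of 90 degrees (1.0 is 90 degrees), then the shift along the tool's x, y, z in units of 30 cm (1.0 is 30 cm), then the opening, from -1 (shut) to 1 (fully open). In form: [[[wx, wy, wz, tx, ty, tz, grip], ...]]. A call has 1 to 8 rows; each row is the pose to reach, as a shift and turn from the pose commanded when the call began, along the tool's axes at that moment; what a row does not reach only later rows make up. A row lasts 1/10 s, in which the tool goes at most 50 mm and 8.59 degrees, less where a joint would pass 70% of its speed; a pose out of reach is approached as far as the arm can. A call with a number of a shift or a turn outside -1 to 1 is refused whole. A call with a gripper value outside its range is refused whole. The fingers move at their own pace and stop on an object; "grip_force" is the grip in N (left out, the last holds). Time passes only in rows, so rows that repeat a pose let the fingers close. It gives the time, the measured TCP pose, the force and the opening at its end, in the units of the state.
- robot.observe(): the state, without advancing time (a new reading comes with each control period).
- robot.read_camera(name): name is "scene" or "top"; returns a dict with "image" (480x640x3 uint8, red, green, blue), "z_map" (480x640 float32, m along the optical axis (not along the pixel's ray), 0 where there is no reading), "fov_y" (degrees; the focal length in pixels is half the picture's height over the tangent of half this angle, whatever the lens; pixels are square), "cx", "cy" (the principal point, pixels), "cam_to_world" (4x4, takes a point from camera to world coordinates). Camera axes: x right, y down, z forward; pixel columns grow to the right and rows downward; lengths in m; the calibration is good to about 2 mm. A picture is of the moment at which its call begins.
- robot.hand_in(): hands the job in, once; it reports no verdict.
The state is a dict: "time": time; "qpos": joint angles; "qvel": joint speeds; "joint_efforts": joint torques, N m; "tool_pos": TCP position; "tool_rot": TCP orientation; "contact_force": force on the tool from outside, world axes, zero at the start; "torque": the same for the moment, N m; "opening": finger opening in m.
Only numpy, scipy, OpenCV 4.12 (cv2) and the standard library are available. Lean on these libraries where they do the work, as an engineer would, in place of code of your own. Each camera call takes 0.05 s, during which the arm holds its last target.

## Task

The lid of the rectangular food box is on but not closed: press down each of the four rim sections around it with your fingertips until every one clicks shut, flush with the lid. Only press: do not lift, tip or shove the box, leave everything else on the counter where it is, and finish clear of the box.

Things in the scene. Friction and masses are not known exactly. Their poses are not given: they have to be found in the camera images.
- foodbox: rectangular food box with coffee packs in it, clear plastic with a grey snap-fit lid, standing loose on the counter, about 0.9 kg. Lid outline 160 mm (box x) by 220 mm (box y). Origin: centre of the underside; z up. The lid's fixed middle panel (84 x 144 mm) and its rim, once shut, lie level 85 mm above the origin. The four rim sections around the panel are hinged along the panel's edges; at the start all four stand up. Box -x side faces the robot, give or take 0.8 rad.
- flap_front (a joint): angle of the grey rim section on the long side nearest the robot (box -x): 220 mm long, 35 mm wide from its hinge to the outer edge, 5 mm thick. 0 = standing up, the outer edge 12 mm higher than when shut; 0.35 rad = clicked shut, flush with the lid's panel. It snaps: pressed at the mark it gives way at about 8 N, and past half way (0.175) it clicks down to 0.35 by itself and stays; let go before that, it springs up again.
- press_front (a point): mark on the top face of that front section, at the middle of its length, 25 mm out from its hinge line (10 mm in from the outer edge). It moves with the section: box frame, section shut, at (-69.5, 0, 85) mm, about 8 mm higher when up.
- flap_back (a joint): angle of the grey rim section on the long side away from the robot (box +x): 220 mm long, 35 mm wide from its hinge to the outer edge, 5 mm thick. 0 = standing up, the outer edge 12 mm higher than when shut; 0.35 rad = clicked shut, flush with the lid's panel. It snaps: pressed at the mark it gives way at about 8 N, and past half way (0.175) it clicks down to 0.35 by itself and stays; let go before that, it springs up again.
- press_back (a point): mark on the top face of that back section, at the middle of its length, 25 mm out from its hinge line (10 mm in from the outer edge). It moves with the section: box frame, section shut, at (69.5, 0, 85) mm, about 8 mm higher when up.
- flap_left (a joint): angle of the grey rim section on the short side on the robot's left (box +y): 80 mm long, 35 mm wide from its hinge to the outer edge, 5 mm thick. 0 = standing up, the outer edge 12 mm higher than when shut; 0.35 rad = clicked shut, flush with the lid's panel. It snaps: pressed at the mark it gives way at about 8 N, and past half way (0.175) it clicks down to 0.35 by itself and stays; let go before that, it springs up again.
- press_left (a point): mark on the top face of that left section, at the middle of its length, 25 mm out from its hinge line (10 mm in from the outer edge). It moves with the section: box frame, section shut, at (0, 99.5, 85) mm, about 8 mm higher when up.
- flap_right (a joint): angle of the grey rim section on the short side on the robot's right (box -y): 80 mm long, 35 mm wide from its hinge to the outer edge, 5 mm thick. 0 = standing up, the outer edge 12 mm higher than when shut; 0.35 rad = clicked shut, flush with the lid's panel. It snaps: pressed at the mark it gives way at about 8 N, and past half way (0.175) it clicks down to 0.35 by itself and stays; let go before that, it springs up again.
- press_right (a point): mark on the top face of that right section, at the middle of its length, 25 mm out from its hinge line (10 mm in from the outer edge). It moves with the section: box frame, section shut, at (0, -99.5, 85) mm, about 8 mm higher when up.
- mug: white ceramic mug, 82 mm across, 92 mm tall, handle towards its +y; stands close to the box, loose, to be left alone. Origin: centre of its underside.
- jar: glass jar with steel screw cap, 64 mm across, 100 mm tall; stands close to the box, loose, to be left alone. Origin: centre of its underside.
- dripper: black plastic coffee filter holder, a cone 110 mm across at the top, 95 mm tall, loop handle towards its +y; stands close to the box, loose, to be left alone. Origin: centre of its underside.
- coffee_tin: red square coffee tin, 93 mm wide, 164 mm tall; farther off, loose, to be left alone. Origin: centre of its underside.
- round_tub: small round lidded tub, 118 mm across, 70 mm tall, already shut; farther off, loose, to be left alone. Origin: centre of its underside.
- spoon: steel spoon lying on the counter; farther off, loose, to be left alone. Origin: on its lengthwise line, at its underside.

How it is judged:
By the outcome, as a careful person would: the job done as asked, in the order asked, and still so for the second after the job is handed in, with the robot touching nothing.
It also fails if it takes over 45 s, if anything falls off the work surface, if the arm or the gripper's body presses on something with over 40 N, if the wrist force passes 120 N, or if a joint passes its speed limit or range.

## Working session

There is one attempt and no reset: what is moved stays moved. The work goes in short steps, Python scripts to look and compute and a tool call to move; the robot and the scene stay as the last step left them, time stands still between calls to the robot, and variables do not carry over. Pictures are saved under pics/ and viewed, and the job is handed in when it is done.

Besides the shell and the picture viewer there is one more tool, called after ">>>" in YAML: its name, and indented under it one key for each argument. arm_command: Moves the arm, as the interface text tells. Its arguments: {"type":"object","properties":{"motion":{"type":"array"},"grip_force":{"type":"number"}},"required":["motion"]}

```bash
mkdir -p pics; ls
cat > h.py <<'E'
from cell import robot
import numpy as np, cv2
def cam(n):
    d=robot.read_camera(n); f=240/np.tan(np.radians(d['fov_y'])/2)
    z=d['z_map']; v,u=np.mgrid[:480,:640]
    P=np.stack([(u-d['cx'])/f*z,(v-d['cy'])/f*z,z],-1)@d['cam_to_world'][:3,:3].T+d['cam_to_world'][:3,3]
    P[z==0]=np.nan
    return d,P
E
python3 - <<'E'
from h import *
print(robot.observe())
for n in("scene","top"):
    d,P=cam(n); cv2.imwrite(f'pics/{n}0.png',d['image'][:,:,::-1]); print(n,d['fov_y'],d['cam_to_world'])
    np.save(n+'P.npy',P)
E
```

```text
pics
{'time': 0.0, 'qpos': array([ 9.56027878e-01,  3.42728653e-01,  1.52503363e+00,  2.17267178e-06,
        1.27539587e+00, -1.46015550e-01]), 'qvel': array([ 0.00047745, -0.00023761, -0.00048019,  0.00106771, -0.00162106,
        0.0011159 ]), 'joint_efforts': array([-8.49002863e-04, -4.31245351e+01, -2.44217974e+01,  7.17921113e-02,
        5.61052572e-02, -1.39271883e-04]), 'tool_pos': array([0.23692665, 0.46803404, 0.22603609]), 'tool_rot': array([-3.14004412e+00, -2.29831249e-04,  2.67283894e+00]), 'contact_force': array([-0.44508538,  0.15433145,  0.25372767]), 'torque': array([-0.04538466,  0.03585587, -0.05153557]), 'opening': 0.09190801323442291}
scene 50.30011663316496 [[-0.06551669  0.70732571 -0.70384509  1.47562094]
 [ 0.99782915  0.05115824 -0.04147067  0.1084597 ]
 [ 0.00667421 -0.70503417 -0.70914193  1.00542342]
 [ 0.          0.          0.          1.        ]]
top 53.706728934526524 [[ 0.05418296 -0.97717203  0.20542405  0.27818524]
 [-0.99851474 -0.05184821  0.01673545  0.01999108]
 [-0.00570254 -0.20602572 -0.97852996  1.46259175]
 [ 0.          0.          0.          1.        ]]
```

View pics/scene0.png

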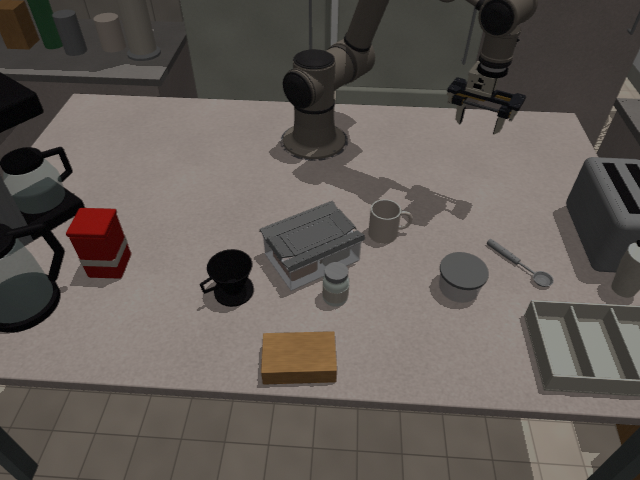

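View pics/top0.png

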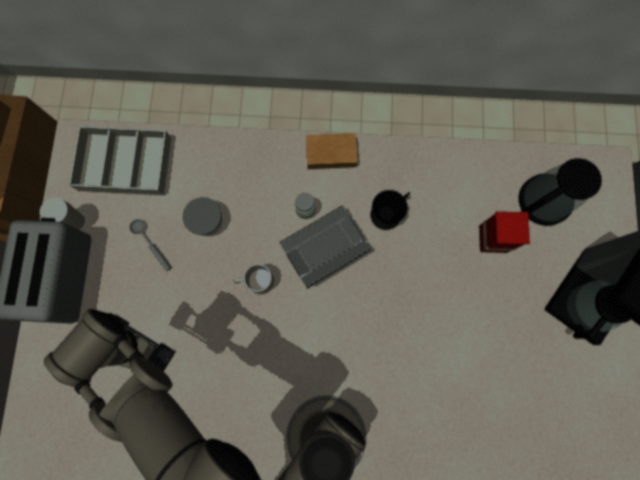

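The box's lid is centred at about (327,247) in the top view, with the mug at (259,278), the jar at (306,205) and the dripper at (389,209). Next I'll fit the lid pose.

Run:
```python
from h import *
from scipy.optimize import minimize
top=np.load('topP.npy');sc=np.load('sceneP.npy')
print(top[247,327],sc[235,312])
for n,P,(u,v) in (('mug',top,(259,278)),('jar',top,(306,203)),('drip',top,(389,209))): print(n,P[v,u])
c=top[247,327]
m0=None
for n,P in(('top',top),('scene',sc)):
    Q=P.reshape(-1,3); Q=Q[~np.isnan(Q).any(1)]
    k=(np.hypot(*(Q[:,:2]-c[:2]).T)<.15)&(Q[:,2]>.078)&(Q[:,2]<.11); Q=Q[k]
    # largest cluster: occupancy image
    I=np.zeros((200,200),np.uint8); ij=((Q[:,:2]-c[:2])/.002+100).astype(int); I[ij[:,0],ij[:,1]]=255
    I=cv2.morphologyEx(I,cv2.MORPH_CLOSE,np.ones((3,3)))
    nl,L,st,ce=cv2.connectedComponentsWithStats(I); b=1+st[1:,4].argmax(); Q=Q[L[ij[:,0],ij[:,1]]==b]
    r=cv2.minAreaRect(Q[:,:2].astype(np.float32)); print(n,len(Q),r,np.percentile(Q[:,2],[2,20,50,80,98]))
    cv2.imwrite(f'pics/occ_{n}.png',cv2.resize((L==b).astype(np.uint8)*255,(400,400)))
    # hist of z
    print(np.histogram(Q[:,2],bins=np.arange(.078,.108,.003)))
    np.save(f'lid_{n}.npy',Q)
```

```text
[0.54094856 0.02555601 0.08734117] [0.55264588 0.03544359 0.08693671]
mug [0.44825358 0.23078503 0.00411462]
jar [0.67140215 0.0955294  0.09057389]
drip [ 0.68509932 -0.16246114  0.02243099]
top 3917 ((0.543480396270752, 0.0325387567281723), (0.16411857306957245, 0.2233688235282898), 34.32057571411133) [0.07979308 0.08414944 0.08789588 0.09318581 0.09921649]
(array([174, 570, 929, 856, 573, 460, 259,  85,  10]), array([0.078, 0.081, 0.084, 0.087, 0.09 , 0.093, 0.096, 0.099, 0.102,
       0.105]))
scene 4049 ((0.5499488711357117, 0.034650593996047974), (0.16514630615711212, 0.2223324179649353), 34.16478729248047) [0.08149908 0.0846363  0.08759909 0.09284431 0.097778  ]
(array([  46,  519, 1236,  819,  649,  500,  253,   26,    1]), array([0.078, 0.081, 0.084, 0.087, 0.09 , 0.093, 0.096, 0.099, 0.102,
       0.105]))
```

Run:
```python
from h import *
top=np.load('topP.npy');sc=np.load('sceneP.npy')
c=np.array([.59,.0])
for n,P,(u,v,r) in (('mug',sc,(384,220,22)),('jar',sc,(335,280,20)),('drip',sc,(230,278,30)),('mug',top,(259,278,20)),('jar',top,(306,205,16)),('drip',top,(389,209,25))):
    Q=P[v-r:v+r,u-r:u+r].reshape(-1,3);Q=Q[Q[:,2]>.03]; print(n,np.nanmin(Q,0),np.nanmax(Q,0))
for f,n in((P,n) for P,n in(('scene',(230,190,430,320)),('top',(230,170,430,310)))):
    I=cv2.imread(f'pics/{f}0.png'); x0,y0,x1,y1=n; cv2.imwrite(f'pics/{f}_z.png',cv2.resize(I[y0:y1,x0:x1],None,fx=4,fy=4,interpolation=2))
```

```text
mug [0.40015284 0.16223073 0.03003197] [0.56070651 0.28437107 0.09890472]
jar [0.58257163 0.04830963 0.03003335] [0.71337016 0.1345499  0.10499257]
drip [ 0.61968095 -0.21486935  0.03013875] [ 0.7329228  -0.09770739  0.09893767]
mug [0.39803951 0.18283514 0.03002926] [0.47957637 0.28664924 0.09747366]
jar [0.61856917 0.0474357  0.03177789] [0.70147638 0.13000717 0.10990633]
drip [ 0.61665201 -0.2151788   0.03004202] [ 0.72683346 -0.10206374  0.10337482]
```

```bash
cat > ov.py <<'E'
from h import *
import sys
def marks(cx,cy,th,ang=0):
    R=np.array([[np.cos(th),-np.sin(th)],[np.sin(th),np.cos(th)]])
    w=lambda p: np.c_[np.atleast_2d(p)[:,:2]@R.T+[cx,cy],np.atleast_2d(p)[:,2]]
    return w
def overlay(n,cx,cy,th,out,box,k=5,up=True):
    d=robot.read_camera(n); f=240/np.tan(np.radians(d['fov_y'])/2)
    T=np.linalg.inv(d['cam_to_world']); w=marks(cx,cy,th)
    x0,y0,x1,y1=box
    I=cv2.resize(d['image'][y0:y1,x0:x1,::-1].copy(),None,fx=k,fy=k,interpolation=2)
    I=cv2.convertScaleAbs(I,alpha=1.5)
    def pr(p):
        q=w(p)@T[:3,:3].T+T[:3,3]; return np.c_[(q[:,0]/q[:,2]*f+d['cx']+.5-x0)*k,(q[:,1]/q[:,2]*f+d['cy']+.5-y0)*k].astype(int)
    panel=np.array([[a*.042,b*.072,.085] for a,b in((1,1),(1,-1),(-1,-1),(-1,1))])
    cv2.polylines(I,[pr(panel)],True,(0,255,0),1)
    o,h=(.033,.097) if up else (.035,.085)
    for s in(1,-1):
        for P in([[s*(.0445+o),-.11,h],[s*(.0445+o),.11,h]],[[-.04,s*(.0745+o),h],[.04,s*(.0745+o),h]]):
            cv2.polylines(I,[pr(np.array(P))],False,(0,0,255),1)
    cv2.imwrite(out,I)
if __name__=='__main__':
    overlay('scene',.547,.0335,.598,'pics/ovs1.png',(245,190,385,290))
    overlay('top',.547,.0335,.598,'pics/ovt1.png',(265,195,385,295))
E
python3 ov.py
```

```text
(no output)
```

View pics/ovs1.png

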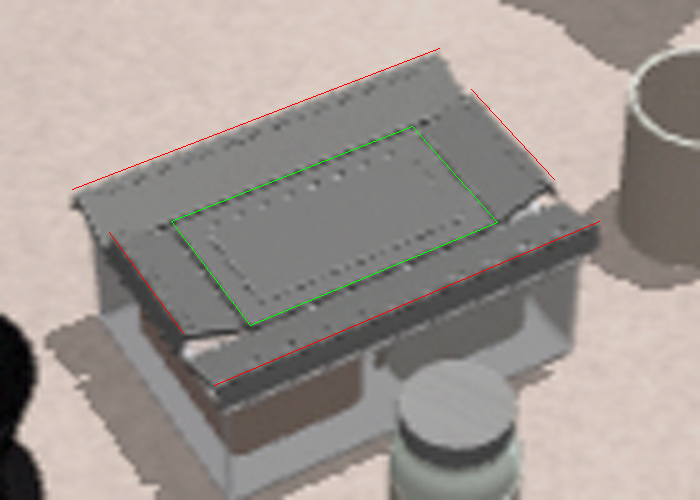

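View pics/ovt1.png

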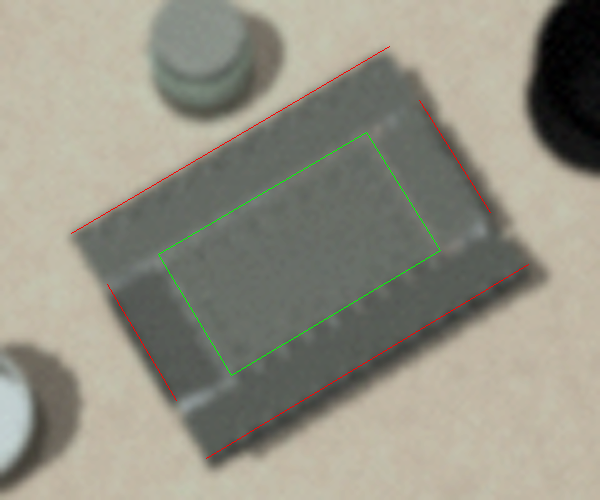

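```bash
cat > mv.py <<'E'
from h import *
from scipy.spatial.transform import Rotation as Ro
C=np.array([.547,.033]);TH=.598
def to(x,y,z,yaw=None):
    s=robot.observe(); R=Ro.from_euler('xyz',s['tool_rot']); 
    G=Ro.from_euler('xyz',[np.pi,0,TH+np.pi if yaw is None else yaw])
    w=(R.inv()*G).as_rotvec()/(np.pi/2); t=R.inv().apply(np.array([x,y,z])-s['tool_pos'])/.3
    print(np.round(w,4),np.round(t,4),'time',s['time'],np.round(s['contact_force'],1))
def box(bx,by,z):
    c,s=np.cos(TH),np.sin(TH); to(C[0]+c*bx-s*by,C[1]+s*bx+c*by,z)
E
python3 -c "
from mv import *
to(.38,.2,.2); box(-.0695,0,.15)"
```

```text
[-5.000e-04 -4.000e-04 -6.791e-01] [-0.829  -0.5821  0.0881] time 0.2 [-0.  -0.9  0. ]
[-5.000e-04 -4.000e-04 -6.791e-01] [-1.4652 -1.0299  0.2551] time 0.2 [-0.  -0.9  0. ]
```

>>> arm_command:
  motion:
    - [[0, 0, -0.68, -0.83, -0.58, 0.06, -1], [0, 0, -0.68, -0.83, -0.58, 0.06, -1], [0, 0, -0.68, -0.83, -0.58, 0.06, -1], [0, 0, -0.68, -0.83, -0.58, 0.06, -1], [0, 0, -0.68, -0.83, -0.58, 0.06, -1], [0, 0, -0.68, -0.83, -0.58, 0.06, -1], [0, 0, -0.68, -0.83, -0.58, 0.06, -1], [0, 0, -0.68, -0.83, -0.58, 0.06, -1]]
  grip_force: 20

```text
time: 1.0
tool_pos: [0.3821, 0.1976, 0.2084]
tool_rot: [-3.141, -0.0, -2.554]
contact_force: [-0.6, -0.1, 1.1]
opening: 0.0325
```

```bash
python3 -c "
from mv import *
box(-.0695,0,.13)"
```

```text
[-0.0005 -0.0003 -0.0066] [ 0.0781 -0.7637  0.2622] time 1.0 [-0.6 -0.1  1.1]
```

>>> arm_command:
  motion:
    - [[0, 0, 0, 0.08, -0.76, 0.1, -1], [0, 0, 0, 0.08, -0.76, 0.1, -1], [0, 0, 0, 0.08, -0.76, 0.1, -1], [0, 0, 0, 0.08, -0.76, 0.26, -1], [0, 0, 0, 0.08, -0.76, 0.26, -1], [0, 0, 0, 0.08, -0.76, 0.26, -1], [0, 0, 0, 0.08, -0.76, 0.26, -1], [0, 0, 0, 0.08, -0.76, 0.26, -1]]

```text
time: 1.8
tool_pos: [0.4867, -0.0019, 0.1313]
tool_rot: [-3.141, 0.001, -2.555]
contact_force: [-0.6, 1.2, 1.5]
opening: 0.0002
```

```bash
python3 -c "
from mv import *
box(-.0695,0,.090)
from ov import overlay
overlay('scene',.547,.033,.598,'pics/ovs2.png',(245,150,405,290))
overlay('top',.547,.033,.598,'pics/ovt2.png',(265,195,385,295))
print(robot.observe())
"
```

```text
[-0.0001  0.0004 -0.0074] [-1.000e-04 -1.700e-02  1.377e-01] time 1.8 [-0.6  1.2  1.5]
{'time': 1.9, 'qpos': array([-1.60921530e-01,  3.75773203e-01,  1.76492510e+00,  2.68892945e-04,
        9.99099901e-01, -2.31932621e+00]), 'qvel': array([ 0.00128464, -0.00272788,  0.00161261, -0.00192416, -0.00262152,
       -0.00037343]), 'joint_efforts': array([-3.87005545e-01, -4.05225563e+01, -2.05363780e+01, -8.26071901e-02,
        2.98079825e-02,  5.14177154e-03]), 'tool_pos': array([ 0.48689898, -0.00156307,  0.13173513]), 'tool_rot': array([-3.14053731e+00,  1.46883943e-03, -2.55412881e+00]), 'contact_force': array([ 0.27020075, -0.51681295,  0.24576713]), 'torque': array([ 0.10812551,  0.0550467 , -0.03428714]), 'opening': 0.0004771978404283582}
```

View pics/ovs2.png

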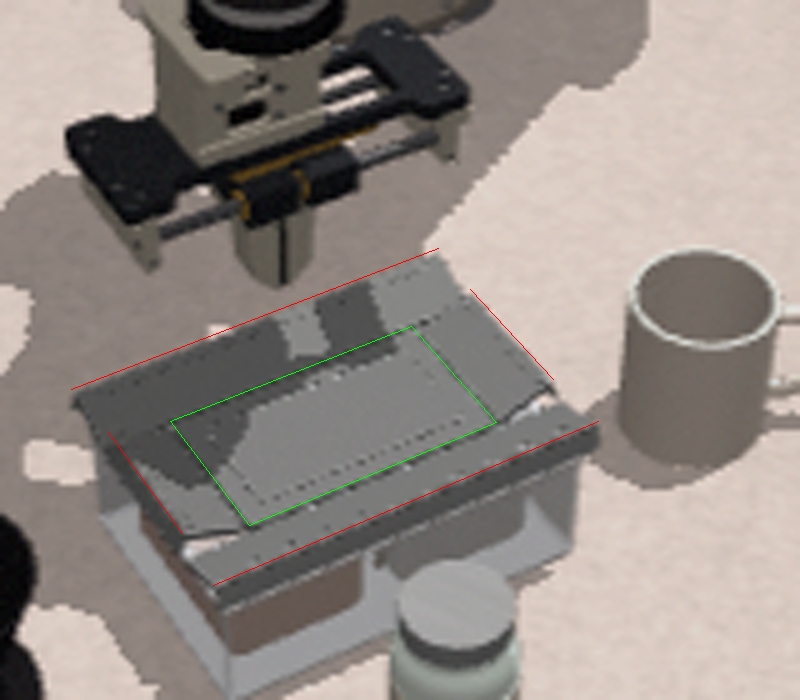

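View pics/ovt2.png

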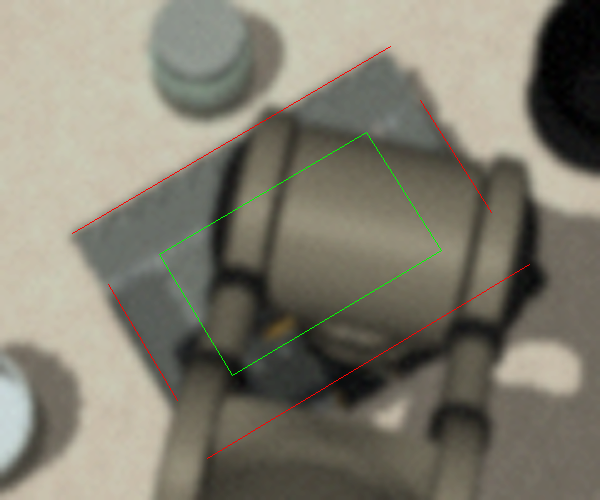

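>>> arm_command:
  motion:
    - [[0, 0, 0, 0, -0.015, 0.05, -1], [0, 0, 0, 0, -0.015, 0.09, -1], [0, 0, 0, 0, -0.015, 0.11, -1], [0, 0, 0, 0, -0.015, 0.12, -1], [0, 0, 0, 0, -0.015, 0.125, -1], [0, 0, 0, 0, -0.015, 0.13, -1], [0, 0, 0, 0, -0.015, 0.135, -1], [0, 0, 0, 0, -0.015, 0.135, -1]]

```text
time: 2.7
tool_pos: [0.4896, -0.0061, 0.0905]
tool_rot: [-3.141, 0.001, -2.555]
contact_force: [1.0, 0.6, -0.1]
opening: 0.0004
```

>>> arm_command:
  motion:
    - [[0, 0, 0, 0, 0, 0.005, -1], [0, 0, 0, 0, 0, 0.01, -1], [0, 0, 0, 0, 0, 0.013, -1]]

```text
time: 3.0
tool_pos: [0.4893, -0.0063, 0.0861]
tool_rot: [3.141, 0.0, -2.556]
contact_force: [0.4, 0.1, -0.4]
opening: 0.0005
```

```bash
python3 -c "
from mv import *
from ov import overlay
overlay('scene',.547,.033,.598,'pics/ovs3.png',(245,150,405,290))
print(robot.observe())
"
```

```text
{'time': 3.05, 'qpos': array([-1.69771826e-01,  4.45546553e-01,  1.80802222e+00,  1.23395705e-04,
        8.88371023e-01, -2.32646166e+00]), 'qvel': array([-0.00042772, -0.00280059,  0.00054322,  0.00148997,  0.00683332,
        0.00087792]), 'joint_efforts': array([ 3.67316895e-02, -4.29023623e+01, -1.87334007e+01, -6.27064635e-02,
        2.70758086e-02, -2.68062189e-05]), 'tool_pos': array([ 0.48916843, -0.0063089 ,  0.0860182 ]), 'tool_rot': array([ 3.14128492e+00, -1.87004804e-04, -2.55577695e+00]), 'contact_force': array([ 1.17447296, -0.11440303, -0.29172538]), 'torque': array([ 0.12662202,  0.04878589, -0.01480894]), 'opening': 0.00046078287948263014}
```

View pics/ovs3.png

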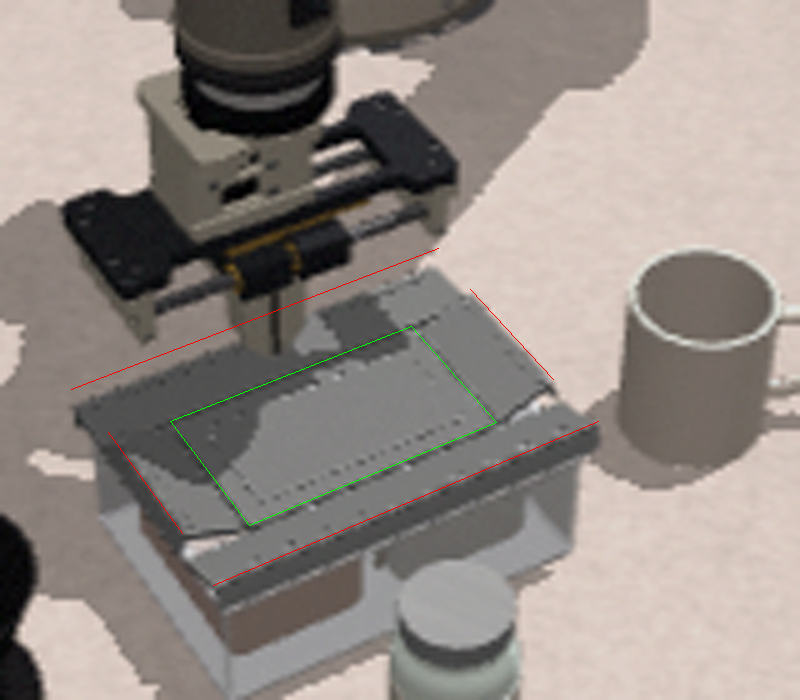

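The front section has gone down flat (about (260,345) in the picture) and the box hasn't moved. Next is the left section.

>>> arm_command:
  motion:
    - [[0, 0, 0, 0, 0, -0.12, -1], [0, 0, 0, -0.1, 0.16, -0.14, -1], [0, 0, 0, -0.232, 0.33, -0.14, -1], [0, 0, 0, -0.232, 0.33, -0.14, -1], [0, 0, 0, -0.232, 0.33, -0.14, -1], [0, 0, 0, -0.232, 0.33, -0.09, -1], [0, 0, 0, -0.232, 0.33, -0.05, -1], [0, 0, 0, -0.232, 0.33, -0.05, -1]]

```text
time: 3.85
tool_pos: [0.4913, 0.1137, 0.0995]
tool_rot: [3.14, -0.003, -2.557]
contact_force: [-0.3, 0.6, -0.3]
opening: 0.0007
```

```bash
python3 -c "
from mv import *
box(0,.0995,.086)
"
```

```text
[ 0.0012 -0.0022 -0.0083] [-0.0021  0.0046  0.0452] time 3.85 [-0.3  0.6 -0.3]
```

>>> arm_command:
  motion:
    - [[0, 0, 0, 0, 0, 0.01, -1], [0, 0, 0, 0, 0, 0.017, -1], [0, 0, 0, 0, 0, 0.024, -1], [0, 0, 0, 0, 0, 0.03, -1], [0, 0, 0, 0, 0, 0.036, -1], [0, 0, 0, 0, 0, 0.042, -1], [0, 0, 0, 0, 0, 0.046, -1], [0, 0, 0, 0, 0, 0.046, -1]]

```text
time: 4.65
tool_pos: [0.4925, 0.1145, 0.0873]
tool_rot: [3.142, -0.0, -2.556]
contact_force: [0.5, 0.1, 0.3]
opening: 0.0006
```

```bash
python3 -c "
from mv import *
from ov import overlay
overlay('scene',.547,.033,.598,'pics/ovs4.png',(245,150,405,290))
box(.0695,0,.086)
"
```

```text
[ 0.0001 -0.0001 -0.0078] [-0.2328 -0.3242  0.0045] time 4.7 [ 0.   0.3 -0.4]
```

View pics/ovs4.png

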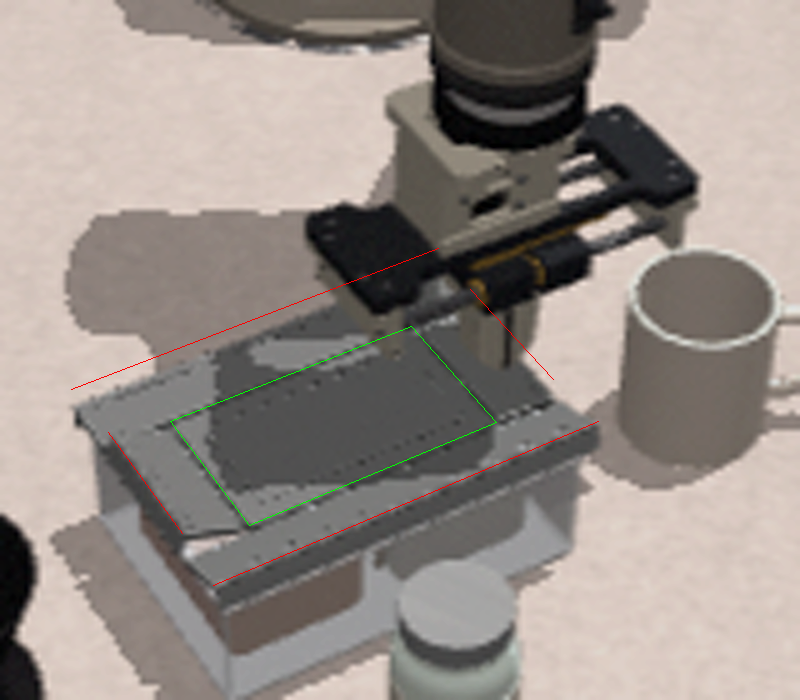

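The left section is flush now: at (520,400) its corner meets the panel level. Back section next.

>>> arm_command:
  motion:
    - [[0, 0, 0, 0, 0, -0.12, -1], [0, 0, 0, -0.1, -0.16, -0.14, -1], [0, 0, 0, -0.23, -0.325, -0.14, -1], [0, 0, 0, -0.23, -0.325, -0.14, -1], [0, 0, 0, -0.23, -0.325, -0.14, -1], [0, 0, 0, -0.23, -0.325, -0.09, -1], [0, 0, 0, -0.23, -0.325, -0.05, -1], [0, 0, 0, -0.23, -0.325, -0.05, -1]]

```text
time: 5.5
tool_pos: [0.6017, 0.072, 0.1004]
tool_rot: [3.139, -0.004, -2.555]
contact_force: [-0.7, 0.3, -0.4]
opening: 0.0006
```

```bash
python3 -c "
from mv import *
box(.0695,0,.086)
"
```

```text
[ 0.0018 -0.0025 -0.0075] [-0.008  -0.0048  0.0481] time 5.5 [-0.7  0.3 -0.4]
```

>>> arm_command:
  motion:
    - [[0, 0, 0, -0.004, 0, 0.01, -1], [0, 0, 0, -0.004, 0, 0.017, -1], [0, 0, 0, -0.004, 0, 0.024, -1], [0, 0, 0, -0.004, 0, 0.03, -1], [0, 0, 0, -0.004, 0, 0.036, -1], [0, 0, 0, -0.004, 0, 0.042, -1], [0, 0, 0, -0.004, 0, 0.046, -1], [0, 0, 0, -0.004, 0, 0.046, -1]]

```text
time: 6.3
tool_pos: [0.6044, 0.072, 0.0882]
tool_rot: [3.141, -0.001, -2.556]
contact_force: [-0.1, -0.3, 0.2]
opening: 0.0007
```

```bash
python3 -c "
from mv import *
from ov import overlay
overlay('scene',.547,.033,.598,'pics/ovs5.png',(245,150,405,290))
box(0,-.0995,.086)
"
```

```text
[ 0.0003 -0.0007 -0.0078] [ 0.2275 -0.3341  0.0076] time 6.35 [ 0.4  0.5 -0.6]
```

View pics/ovs5.png

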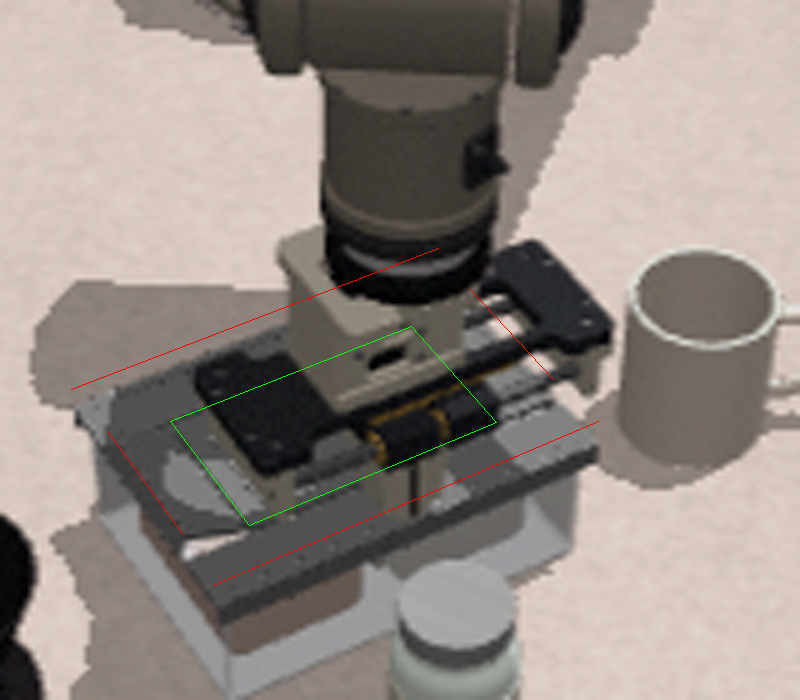

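>>> arm_command:
  motion:
    - [[0, 0, 0, 0, 0, 0.005, -1], [0, 0, 0, 0, 0, 0.008, -1], [0, 0, 0, 0, 0, 0.008, -1]]

```text
time: 6.65
tool_pos: [0.6047, 0.0722, 0.086]
tool_rot: [3.141, -0.0, -2.556]
contact_force: [0.0, -0.6, -0.6]
opening: 0.0007
```

>>> arm_command:
  motion:
    - [[0, 0, 0, 0, 0, -0.12, -1], [0, 0, 0, 0.1, -0.16, -0.14, -1], [0, 0, 0, 0.228, -0.333, -0.14, -1], [0, 0, 0, 0.228, -0.333, -0.14, -1], [0, 0, 0, 0.228, -0.333, -0.14, -1], [0, 0, 0, 0.228, -0.333, -0.09, -1], [0, 0, 0, 0.228, -0.333, -0.05, -1], [0, 0, 0, 0.228, -0.333, -0.05, -1]]

```text
time: 7.45
tool_pos: [0.6018, -0.0476, 0.0992]
tool_rot: [3.138, -0.003, -2.555]
contact_force: [0.0, 0.1, 0.1]
opening: 0.0004
```

```bash
python3 -c "
from mv import *
box(0,-.0995,.086)
"
```

```text
[ 0.0021 -0.0018 -0.0072] [-0.0005 -0.0068  0.044 ] time 7.45 [0.  0.1 0.1]
```

>>> arm_command:
  motion:
    - [[0, 0, 0, 0, -0.002, 0.01, -1], [0, 0, 0, 0, -0.002, 0.017, -1], [0, 0, 0, 0, -0.002, 0.024, -1], [0, 0, 0, 0, -0.002, 0.03, -1], [0, 0, 0, 0, -0.002, 0.036, -1], [0, 0, 0, 0, -0.002, 0.042, -1], [0, 0, 0, 0, -0.002, 0.046, -1], [0, 0, 0, 0, -0.002, 0.046, -1]]

```text
time: 8.25
tool_pos: [0.6031, -0.0491, 0.087]
tool_rot: [3.14, -0.001, -2.556]
contact_force: [0.3, 0.9, 0.3]
opening: 0.0007
```

>>> arm_command:
  motion:
    - [[0, 0, 0, 0, 0, -0.12, -1], [0, 0, 0, 0, 0, -0.28, -1], [0, 0, 0, 0.1, 0, -0.4, -1], [0, 0, 0, 0.26, 0, -0.4, -1], [0, 0, 0, 0.42, 0, -0.4, -1], [0, 0, 0, 0.6, 0, -0.4, -1], [0, 0, 0, 0.6, 0, -0.4, -1], [0, 0, 0, 0.6, 0, -0.4, -1]]

```text
time: 9.05
tool_pos: [0.4529, -0.1495, 0.2079]
tool_rot: [-3.141, 0.001, -2.558]
contact_force: [0.3, 0.0, -0.3]
opening: 0.0006
```

```bash
python3 -c "
from mv import *
from ov import overlay
overlay('scene',.547,.033,.598,'pics/ovs6.png',(245,150,405,290),up=False)
overlay('top',.547,.033,.598,'pics/ovt6.png',(265,195,385,295),up=False)
d,P=cam('scene'); cv2.imwrite('pics/full6.png',d['image'][:,:,::-1]);np.save('P6.npy',P)
print(robot.observe()['tool_pos'])
Q=P.reshape(-1,3); c,s=np.cos(TH),np.sin(TH); D=Q[:,:2]-C; bx=D[:,0]*c+D[:,1]*s; by=-D[:,0]*s+D[:,1]*c
for n,k in(('panel',(abs(bx)<.03)&(abs(by)<.06)),('f',(abs(bx+.066)<.01)&(abs(by)<.09)),('b',(abs(bx-.066)<.01)&(abs(by)<.09)),('l',(abs(by-.096)<.01)&(abs(bx)<.03)),('r',(abs(by+.096)<.01)&(abs(bx)<.03))):
    z=Q[k&(Q[:,2]>.06),2]; print(n,len(z),np.median(z))
"
```

```text
[ 0.45448741 -0.14841193  0.20751361]
panel 766 0.08561877484991132
f 366 0.08459026431750866
b 437 0.08437923534318481
l 125 0.08399106597261241
r 131 0.08434917875839976
```

View pics/ovs6.png

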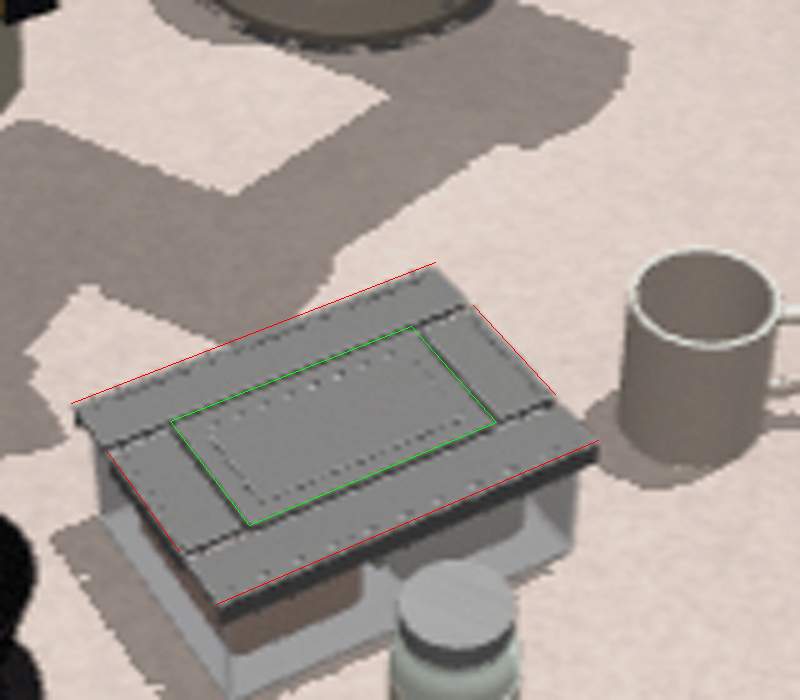

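View pics/full6.png

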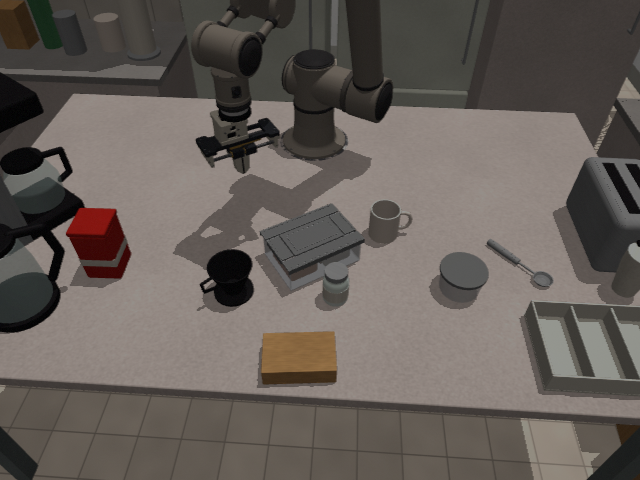

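View pics/ovt6.png

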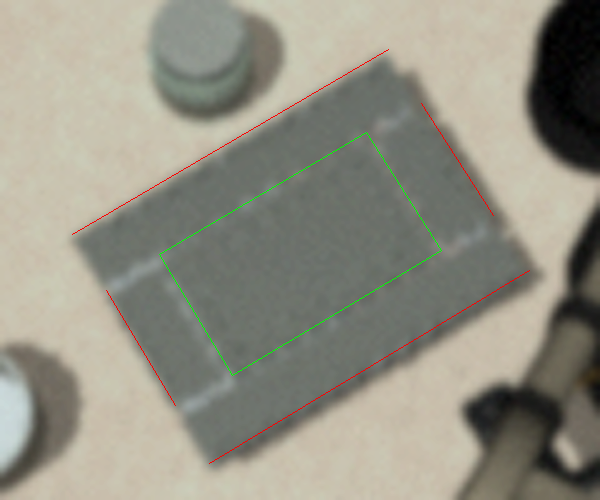

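All four sections lie flush: the rim heights are within 2 mm of the panel and no gaps show in the scene view. The box and its neighbours are where they were, and the arm is clear. I'll hand the job in.

```bash
python3 -c "
from cell import robot
print(robot.hand_in())"
```

```text
the job is handed in; nothing more can be done
None
```

The lid is closed: I pressed the front, left, back and right rim sections down in that order with the closed fingertips. I then backed the arm off and handed the job in at about 9 s.

- **Rim sections:** In the last depth reading all four sit at 84.0–84.6 mm and the panel at 85.6 mm. They look flush in both cameras.
- **Box and other items:** The box outline is in the same place in the overlays from before and after. By eye, nothing else on the counter has moved. The arm finished clear, at z = 0.21 m.
- **Forces:** The force readings after each press were only about 1 N. I never caught the click itself in the force signal, so the evidence for the clicks is the final depth and pictures.
- **Cameras:** The two cameras disagreed by about 6 mm on the box's x position, so I used the average.

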